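# Clamp a filter cell in the bench screw press

### The job

Set the metal filter cell upright in the round recess of the press's pulled-out loading tray, and push the tray fully home under the ram. Then wind the handwheel clockwise until you feel the foot come into contact with the cell, add a quarter of a turn more and let go; stop there, over-tightening cracks the cell. Leave the other things on the bench where they are.

Things in the scene. Friction and masses are not known exactly. Their poses are not given: they have to be found in the camera images.
- press: The bench screw press, fixed: white C-shaped frame (column 45 x 80 mm, 210 mm high, on the -x side; overhanging arm 60 mm wide, top 205 mm above the bench) on a grey base plate 18 mm thick. Origin on the ram's axis at bench level, z up; the throat opens to +x. The loading tray pulls out along -y of this frame and is pushed home along +y.
- press_axis (a point): The vertical ram and handwheel axis, at the mid-height of the crank knob, 250 mm above the bench; axes as the press. The bare-metal handwheel disc is 132 mm across, its upper face 222 mm above the bench. Clockwise from above lowers the ram 24 mm per turn; the wheel keeps its height and stays where it is left. The gap to wind through is 10 to 47 mm.
- knob_grip (a point): Centre of the upright crank knob on the handwheel: black, round, 22 mm in diameter, 52 mm tall (224 to 276 mm above the bench), 55 mm from the press axis. It spins freely on its own pin, so the hand need not turn. Tangential force to wind it: about 7 N idle, a step to about 10 N when the foot meets the cell, then rising to about 12.5 N a quarter turn later.
- ram: The steel ram (26 mm rod) under the press's arm, with an extension rod and a sprung steel foot (34 mm disc) at its lower end. The origin is the lower end of the ram rod on the press axis; the foot's underside is 25 to 47 mm below it: how far the extension is screwed out is not known. The foot's spring has about 45 N of preload and 6 N/mm.
- tray (a joint): Slide of the loading tray, m: 0 fully home under the ram (at its stop), 0.14 fully pulled out. It slides with about 3 N of friction.
- tray_seat (a point): Centre of the recess floor in the tray: an aluminium block 84 x 84 mm, its top 10 mm above this point, with a round recess 66 mm in diameter and 10 mm deep. z is up, -y is the direction of pulling out. The floor is 24 mm above the bench.
- tray_handle (a point): The tray's handle, an upright steel plate 50 mm wide (along x), 12 mm thick (along y) and 54 mm tall, its top 74 mm above the bench; this point is on its mid-plane, 22 mm below its top and 120 mm from the recess centre on the pull-out side (-y). Push it from its outer side, or pinch it.
- cell: The filter cell, a metal drum with a flange: flange 60 mm in diameter and 14 mm high, above it a hub 40 mm in diameter, 54 mm high over all, 0.45 kg, flat top. The origin is the centre of its underside, z up.
- cell_grip (a point): Centre of the cell's hub, 34 mm above its underside: the place to grasp it (40 mm wide, the flange's top is 20 mm below this point).
- jar: Bystander: small amber jar, 56 mm in diameter, 70 mm high; origin under its centre.
- beaker: Bystander: glass beaker, 72 mm across, 95 mm high; origin under its centre.
- petri: Bystander: stack of clear dishes, 88 mm across, 36 mm high; origin under its centre.
- gasket: Bystander: grey gasket ring, 60 mm across, 8 mm high; origin under its centre.
- spanner: Bystander: open spanner lying flat, 150 mm long.
- tipbox: Bystander: blue box 85 x 125 mm, 60 mm high; origin under its centre.
- binb: Bystander: white open bin 120 x 160 mm, 50 mm high; origin under its centre.

How it is judged:
By the outcome, as a careful person would: the job done as asked, in the order asked, and still so for the second after the job is handed in, with the robot touching nothing.
It also fails if it takes over 72 s, if anything falls off the work surface, if the arm or the gripper's body presses on something with over 40 N, if the wrist force passes 120 N, or if a joint passes its speed limit or range.

### The arm

A 6-joint arm with a two-finger parallel gripper is mounted at the origin on the work surface. World frame = base frame: x ahead of the robot, y to its left, z up, the work surface at z = 0. Lengths are in m, angles in rad, forces in N, time in s.
With the tool pointing down it reaches from about 0.35 to 0.775 m from the base axis. Payload 7.3 kg.
Tool frame: the origin (TCP) lies between the finger pads; the fingertips stand 8 mm ahead of it and the grasp point (between the pads) lies 11 mm behind it (robot.nose_length is the distance from the TCP to the fingertips, in m); z points along the fingers, y is the line along which they close (so a half turn about z gives the same grasp; the last joint's range is limited). The gripper opens to 92 mm and grips with 3 to 60 N. Pads are 19 mm wide; open, the fingers measure 130 mm over their backs; the gripper's body (75 mm by 190 mm) begins 47 mm behind the grasp point.
Start: joints at [-1.434, 0.342, 1.524, -0, 1.275, -0.146], TCP at [0.147, -0.504, 0.235] pointing down, gripper open.
Joint ranges: [-2.53, 2.53], [-0.77, 2.02], [0.04, 2.7], [-1, 4.14], [0.28, 2.66], [-3.11, 3.11]. Speed limits (rad/s): [2.57, 2.57, 3.14, 3.14, 3.14, 3.14].

### API

Orientations are given as [roll, pitch, yaw] about the fixed x, y, z axes, in that order (R = Rz(yaw) Ry(pitch) Rx(roll)).
In Python, from cell import robot gives the robot as it stands. The module is installed in compiled form; this text tells all that it offers.
- The arm moves only by the shell command python3 -m jog 'ROWS' [FORCE]. ROWS is JSON, a list that holds one entry, the list of rows, each a list of 5 numbers: the gripper's target within -1 to 1 (fully open at 1, half-way at 0, shut at -1), then the shift along the tool's x, y, z in m, then the turn about the tool's z in rad. A call has 1 to 5 rows; each row is the pose to reach, as a shift and turn from the pose commanded when the call began, along the tool's axes at that moment; what a row does not reach only later rows make up. A row lasts 1/12 s, in which the tool goes at most 41.7 mm and 7.16 degrees, less where a joint would pass 70% of its speed; a pose out of reach is approached as far as the arm can. A call with a gripper value outside its range is refused whole. The fingers move at their own pace and stop on an object; FORCE is the grip in N (left out, the last holds). Time passes only in rows, so rows that repeat a pose let the fingers close. It gives the time, the measured TCP pose, the force, the opening and the grip force at its end, in the units of the state.
- robot.observe(): the state, without advancing time (a new reading comes with each control period).
- robot.read_camera(name): name is "scene" or "top" or "wrist"; returns the picture (384x512x3 uint8, red, green, blue); there is no depth.
- robot.camera_model(name): a dict with "camera_matrix" (3x3 intrinsics, pixels), "position" and "attitude" of the camera in the world; the wrist camera has in their place "mount" (4x4, takes a point from camera to tool coordinates, whose origin is the TCP and whose axes are the flange's). Camera axes: x right, y down, z forward; pixel columns grow to the right and rows downward; lengths in m; the calibration is good to about 2 mm. A picture is of the moment at which its call begins: read the wrist's pose just before it. camera_model takes no time and is no camera call.
- robot.hand_in(): hands the job in; it is judged then, once.
The state is a dict: "time": time; "qpos": joint angles; "qvel": joint speeds; "joint_efforts": joint torques, N m; "tool_pos": TCP position; "tool_rot": TCP orientation; "contact_force": force on the tool from outside, world axes, zero at the start; "torque": the same for the moment, N m; "opening": finger opening in m; "grip_force": force on a finger pad.
Only numpy, scipy, OpenCV 4.12 (cv2) and the standard library are available. Lean on these libraries where they do the work, as an engineer would, in place of code of your own. Each camera call takes 0.05 s, during which the arm holds its last target. There are 200 camera calls.

## Working session

There is one attempt and no reset: what is moved stays moved. The work goes in short steps, Python scripts to look and compute and a shell command to move; the robot and the scene stay as the last step left them, time stands still between calls to the robot, and variables do not carry over. Pictures are saved under pics/ and viewed, at most 10 in all, crops included, and the job is handed in when it is done.

```bash
mkdir -p pics; cat > h.py <<'E'
import numpy as np,cv2
from cell import robot
from scipy.spatial.transform import Rotation as R
def snap(n,f):
    o=robot.observe(); im=robot.read_camera(n); cv2.imwrite('pics/'+f,im[:,:,::-1]); return o,im
def cam(n,o=None):
    m=robot.camera_model(n); K=np.array(m['camera_matrix'])
    if 'mount' in m:
        M=np.array(m['mount']); Rt=R.from_euler('xyz',o['tool_rot']).as_matrix()
        return K,Rt@M[:3,:3],Rt@M[:3,3]+np.array(o['tool_pos'])
    a=np.array(m['attitude']); 
    A=a if a.shape==(3,3) else (R.from_euler('xyz',a).as_matrix() if a.size==3 else R.from_quat(a).as_matrix())
    return K,A,np.array(m['position'])
def ray(c,uv,z):
    K,A,p=c; d=A@np.linalg.solve(K,[uv[0],uv[1],1]); return p+d*(z-p[2])/d[2]
def proj(c,P):
    K,A,p=c; q=K@(A.T@(np.array(P)-p)); return q[:2]/q[2]
E
python3 - <<'E'
from h import *
o,a=snap('scene','s.png');_,b=snap('top','t.png')
print(o)
for n in('scene','top','wrist'):print(n,robot.camera_model(n))
E
```

```text
{'time': 0.0, 'qpos': array([-1.43399961e+00,  3.42737490e-01,  1.52500508e+00, -2.90297616e-05,
        1.27538769e+00, -1.45991283e-01]), 'qvel': array([ 0.00062592, -0.00053742,  0.00293833,  0.00172653,  0.00062209,
        0.00070052]), 'joint_efforts': array([ 1.15811695e-04, -4.31243598e+01, -2.44211608e+01,  7.18395668e-02,
        5.60213474e-02, -1.16346532e-04]), 'tool_pos': array([ 0.14645684, -0.50375451,  0.23404145]), 'tool_rot': array([-3.14006737e+00, -1.96216203e-04,  2.82796328e-01]), 'contact_force': array([ 0.86469545, -0.40773332,  0.41020966]), 'torque': array([ 0.00168394, -0.03860099, -0.04200645]), 'grip_force': 0.0, 'opening': 0.09149106381140103}
scene {'camera_matrix': array([[358.07131441,   0.        , 256.97268443],
       [  0.        , 358.07131441, 190.19627256],
       [  0.        ,   0.        ,   1.        ]]), 'position': array([ 1.10882913, -0.6383135 ,  0.8248774 ]), 'attitude': array([-2.26501037e+00,  5.78858750e-04,  6.75864532e-01])}
top {'camera_matrix': array([[426.85296985,   0.        , 257.59225734],
       [  0.        , 426.85296985, 191.60363648],
       [  0.        ,   0.        ,   1.        ]]), 'position': array([ 0.43076379, -0.02017935,  1.41228129]), 'attitude': array([-2.9774168 ,  0.02378687, -1.59903828])}
wrist {'camera_matrix': array([[323.45177608,   0.        , 251.08121633],
       [  0.        , 323.45177608, 190.42632719],
       [  0.        ,   0.        ,   1.        ]]), 'mount': array([[ 2.76907131e-04, -9.62415286e-01, -2.71581923e-01,
         7.28262100e-02],
       [ 9.99999624e-01,  4.33234857e-05,  8.66080628e-04,
        -9.08661133e-04],
       [-8.21763359e-04, -2.71582060e-01,  9.62414936e-01,
        -1.49704744e-01],
       [ 0.00000000e+00,  0.00000000e+00,  0.00000000e+00,
         1.00000000e+00]])}
```

View pics/s.png

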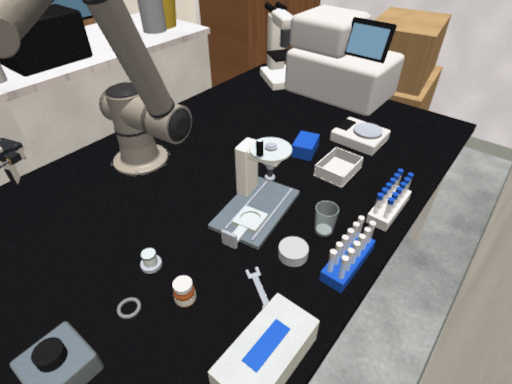

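View pics/t.png

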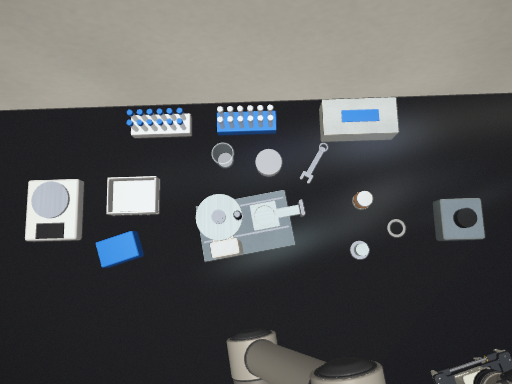

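The scene view shows the press mid-picture, with the tray pulled out toward the lower left. The cell is at about (150,260). In the top view, the wheel is at (218,217), the knob at (237,214), the recess at (265,215), the handle at (300,209) and the cell at (360,250).

```bash
python3 - <<'E'
from h import *
b=cv2.imread('pics/t.png');c=cam('top')
g=cv2.cvtColor(b,cv2.COLOR_BGR2GRAY)
print(ray(c,(218,217),.222),ray(c,(237,214),.276),ray(c,(265,215),.034),ray(c,(300,209),.074))
m=np.zeros_like(g);m[235:262,345:375]=(g[235:262,345:375]>70)
n,l,s,ce=cv2.connectedComponentsWithStats(m);print(s[1:],ce[1:],[ray(c,x,.03) for x in ce[1:]])
s_=cam('scene')
P=ray(c,(361,249),.054);print('cell top',P,proj(s_,P))
cv2.imwrite('pics/tc.png',cv2.resize(b[175:270,190:390],None,fx=4,fy=4,interpolation=cv2.INTER_CUBIC))
E
```

```text
[0.56010366 0.11566545 0.222     ] [0.56073461 0.05839519 0.276     ] [ 0.58234626 -0.0156974   0.034     ] [ 0.59352251 -0.12660235  0.074     ]
[[350 240  20  20 305]] [[359.30163934 249.6852459 ]] [array([ 0.46230125, -0.31315525,  0.03      ])]
cell top [ 0.46372874 -0.31351033  0.054     ] [149.48398029 251.99783423]
```

View pics/tc.png

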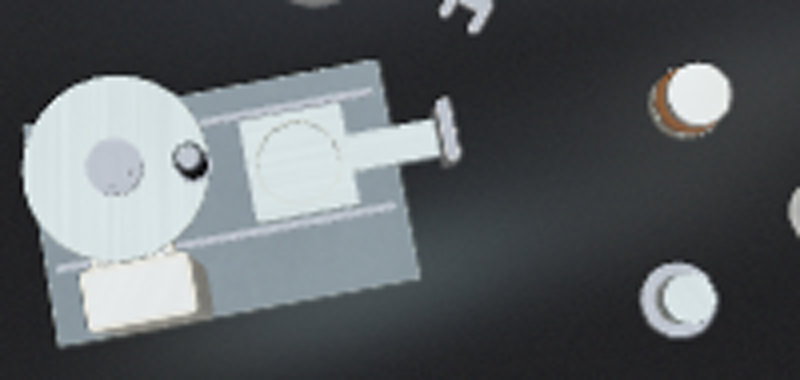

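```bash
python3 - <<'E'
from h import *
c=cam('top')
f=lambda u,v,z:ray(c,(190+u/4,175+v/4),z)
ax=f(116,167,.222);kn=f(189,159,.276);seat=f(299,157,.034);ha=f(447,131,.074);cell=f(689,297,.054);jar=f(698,94,.07)
ce=f(679,300,.014)
for n,p in dict(ax=ax,kn=kn,seat=seat,ha=ha,cell=cell,flange=ce,jar=jar).items():print(n,p.round(4))
e=[f(60,347,.018),f(418,278,.018)];d=e[1]-e[0];print('base edge dir',np.degrees(np.arctan2(d[1],d[0])),np.linalg.norm(d))
for a,b in((ax,seat),(ax,ha),(seat,ha),(ax,kn)):
  d=(b-a)[:2];print(np.linalg.norm(d),np.degrees(np.arctan2(d[1],d[0])))
yaw=robot.observe()['tool_rot'][2];t=robot.observe()['tool_pos']
print(np.degrees(yaw)); d=cell-t;print('tool dx,dy',d[0]*np.cos(yaw)+d[1]*np.sin(yaw),d[0]*np.sin(yaw)-d[1]*np.cos(yaw))
E
```

```text
ax [0.5607 0.1128 0.222 ]
kn [0.5587 0.0578 0.276 ]
seat [ 0.5848 -0.015   0.034 ]
ha [ 0.5973 -0.1323  0.074 ]
cell [ 0.4628 -0.3174  0.054 ]
flange [ 0.4616 -0.3179  0.014 ]
jar [ 0.621  -0.3318  0.07  ]
base edge dir -80.84464590494915 0.2948648154800158
0.1300583568250285 -79.32455486289979
0.2478397517586016 -81.5096186749078
0.11798021786906418 -83.91850256390259
0.05511565618974857 -92.10613833475702
16.206602575207395
tool dx,dy 0.3558141989986241 -0.09072812943611282
```

```bash
python3 -m jog '[[[1,0.036,-0.009,0,0],[1,0.072,-0.018,0,0],[1,0.108,-0.027,0,0],[1,0.144,-0.036,0,0],[1,0.18,-0.045,0,0]]]' >/dev/null
python3 -m jog '[[[1,0.036,-0.009,0,0],[1,0.072,-0.018,0,0],[1,0.108,-0.027,0,0],[1,0.144,-0.036,0,0],[1,0.176,-0.046,0,0]]]' >/dev/null
python3 -m jog '[[[1,0,0,0.01,0.12],[1,0,0,0.02,0.24],[1,0,0,0.03,0.36],[1,0,0,0.04,0.48],[1,0,0,0.04,0.6]]]' >/dev/null
python3 -m jog '[[[1,0,0,0,0.12],[1,0,0,0,0.24],[1,0,0,0,0.36],[1,0,0,0,0.48],[1,0,0,0,0.6]]]' >/dev/null
python3 -m jog '[[[1,0,0,0,0.12],[1,0,0,0,0.24],[1,0,0,0,0.36],[1,0,0,0,0.48],[1,0,0,0,0.514]]]'
python3 -m jog '[[[1,0,0,0,0],[1,0,0,0,0],[1,0,0,0,0]]]'
python3 - <<'E'
from h import *
o,a=snap('wrist','w1.png');c=cam('wrist',o)
print(o['tool_pos'],o['tool_rot'],o['qpos'],proj(c,[.4628,-.3174,.054]),proj(c,[.4616,-.3179,.014]))
E
```

```text
time: 2.18
tool_pos: [0.4628, -0.3172, 0.1943]
tool_rot: [3.141, 0.001, -1.438]
contact_force: [0.9, -0.1, 0.5]
opening: 0.092
grip_force: 0.0
time: 2.43
tool_pos: [0.4629, -0.3173, 0.1945]
tool_rot: [3.141, 0.0, -1.43]
contact_force: [-0.1, 0.0, -0.1]
opening: 0.0919
grip_force: 0.0
[ 0.46288498 -0.31734338  0.19450403] [ 3.14126353e+00  2.98176486e-04 -1.42974923e+00] [-7.37501016e-01  4.42015264e-01  1.48472014e+00 -6.72549899e-05
  1.21529686e+00  2.26306792e+00] [250.67975917 180.5691686 ] [251.94712913 170.96869685]
```

View pics/w1.png

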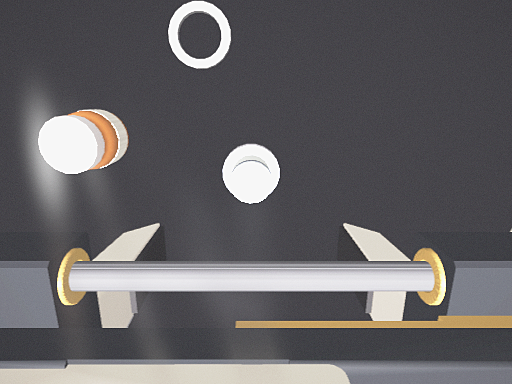

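The wrist view shows the cell's top at (251,181), where the estimate predicted it. I'll grasp now.

```bash
python3 -m jog '[[[1,0,0,0.035,0],[1,0,0,0.07,0],[1,0,0,0.105,0],[1,0,0,0.135,0],[1,0,0,0.15,0]]]' >/dev/null
python3 -m jog '[[[1,0,0,0.01,0],[1,0,0,0.0185,0],[1,0,0,0.0185,0],[1,0,0,0.0185,0]]]'
python3 -m jog '[[[-1,0,0,0,0],[-1,0,0,0,0],[-1,0,0,0,0],[-1,0,0,0,0],[-1,0,0,0,0]]]' 35
python3 -m jog '[[[-1,0,0,0,0],[-1,0,0,0,0],[-1,0,0,0,0],[-1,0,0,0,0],[-1,0,0,0,0]]]'
```

```text
time: 3.23
tool_pos: [0.4634, -0.3178, 0.0268]
tool_rot: [-3.141, -0.001, -1.431]
contact_force: [0.3, -0.4, -0.0]
opening: 0.0918
grip_force: 0.0
time: 3.65
tool_pos: [0.4631, -0.3176, 0.0267]
tool_rot: [-3.141, -0.001, -1.431]
contact_force: [0.7, 0.0, -0.1]
opening: 0.0631
grip_force: 0.0
time: 4.07
tool_pos: [0.463, -0.3175, 0.0262]
tool_rot: [-3.142, -0.0, -1.431]
contact_force: [-0.3, -0.7, 0.4]
opening: 0.04
grip_force: 35.0
```

```bash
python3 -m jog '[[[-1,0,0,-0.015,0],[-1,0,0,-0.045,0],[-1,0,0,-0.08,0],[-1,0,0,-0.115,0],[-1,0,0,-0.14,0]]]' 
python3 -m jog '[[[-1,-0.02,-0.005,0,0],[-1,-0.05,-0.012,0,0],[-1,-0.085,-0.021,0,0],[-1,-0.12,-0.03,0,0],[-1,-0.155,-0.038,0,0]]]' >/dev/null
python3 -m jog '[[[-1,-0.035,-0.009,0,0],[-1,-0.07,-0.018,0,0],[-1,-0.1,-0.025,0,0],[-1,-0.12,-0.03,0,0],[-1,-0.128,-0.032,0,0]]]' 
python3 -m jog '[[[-1,0,0,0,0],[-1,0,0,0,0],[-1,0,0,0,0]]]'
python3 - <<'E'
from h import *
o,a=snap('wrist','w2.png');c=cam('wrist',o)
print(o['tool_pos'],o['tool_rot'],o['qpos'][5],proj(c,[.5848,-.015,.034]),proj(c,[.5804,-.0135,.034]))
E
```

```text
time: 4.48
tool_pos: [0.4632, -0.3176, 0.1686]
tool_rot: [-3.141, -0.001, -1.431]
contact_force: [1.0, -0.4, -2.7]
opening: 0.0394
grip_force: 35.0
time: 5.32
tool_pos: [0.4923, -0.0245, 0.1657]
tool_rot: [3.14, 0.001, -1.428]
contact_force: [0.2, -0.1, -3.6]
opening: 0.0396
grip_force: 35.0
time: 5.57
tool_pos: [0.4928, -0.0286, 0.166]
tool_rot: [3.141, -0.0, -1.432]
contact_force: [0.5, -0.7, -3.4]
opening: 0.0397
grip_force: 35.0
[ 0.49283474 -0.02857941  0.16600049] [ 3.14109948e+00 -4.57111201e-04 -1.43207188e+00] 2.7902617912712064 [147.22201931 183.7726323 ] [152.02696829 186.02289883]
```

View pics/w2.png

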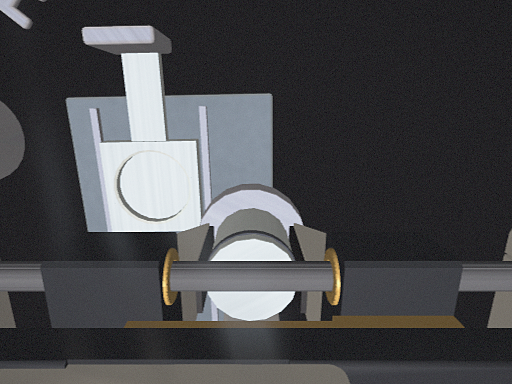

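The recess rim spans about columns 117–188 and rows 150–221, centred near (152,186). I'll take a quick numeric check.

```bash
python3 - <<'E'
from h import *
o=robot.observe();c=cam('wrist',o);im=cv2.imread('pics/w2.png');g=cv2.cvtColor(im,cv2.COLOR_BGR2GRAY).astype(int)
print(g[186,92:205]);print(g[134:236,140]) 
b=cv2.GaussianBlur(g.astype('uint8'),(3,3),0)
e=cv2.Canny(b,15,40);ys,xs=np.nonzero(e[:,:]);r=np.hypot(xs-152,ys-186);k=(r>30)&(r<39)
print(k.sum(),cv2.fitEllipse(np.stack([xs[k],ys[k]],1).astype(np.float32)))
for uv in((152,186),(150,186)):print(ray(c,uv,.034))
# block side lines & handle
for uv,z in(((98,142),.034),((197,141),.034),((103,232),.034),((83,28),.074),((154,27),.074)):print(uv,ray(c,uv,z))
E
```

```text
[149 146 146 144 142 144 147 141 155 187 202 198 195 220 233 230 229 232
 233 235 234 230 218 220 192 115 103 115 203 245 233 228 229 235 234 231
 235 233 234 233 233 234 233 233 233 232 230 232 231 230 232 232 233 236
 236 235 234 233 231 229 228 230 232 233 235 234 232 230 234 232 231 230
 232 233 231 233 232 232 230 231 234 236 234 235 235 232 231 231 232 230
 232 231 232 234 230 226 227 232 232 233 229 226 228 232 232 239 225 117
  98 121 140 159 195]
[233 232 233 232 232 234 235 175 235 231 230 228 231 232 230 231 230 212
 213 233 232 231 231 232 231 232 231 230 231 232 231 232 230 230 232 230
 229 231 230 232 229 230 230 232 232 232 231 233 231 230 231 231 231 230
 230 230 231 231 229 231 230 230 230 230 231 230 229 227 229 230 229 231
 230 230 231 231 231 233 235 232 137 110 112 109 188 232 223 230 232 232
 231 232 232 231 232 230 238 255   4  32  30  32]
380 ((152.7790985107422, 185.39430236816406), (66.89442443847656, 73.25495147705078), 131.2355499267578)
[ 0.58044011 -0.01370607  0.034     ]
[ 0.58222615 -0.01345711  0.034     ]
(98, 142) [ 0.62909594 -0.04685284  0.034     ]
(197, 141) [ 0.54401734 -0.05958202  0.034     ]
(103, 232) [0.62352779 0.03743879 0.034     ]
(83, 28) [ 0.6220402  -0.13101465  0.074     ]
(154, 27) [ 0.57422797 -0.13829757  0.074     ]
```

```bash
python3 -m jog '[[[-1,0,-0.02,0,0],[-1,-0.001,-0.045,0,0],[-1,-0.002,-0.07,0,0],[-1,-0.003,-0.084,0,0],[-1,-0.003,-0.089,0,0]]]' >/dev/null
python3 -m jog '[[[-1,0,0,0.02,0],[-1,0,0,0.045,0],[-1,0,0,0.07,0],[-1,0,0,0.08,0],[-1,0,0,0.085,0]]]' 
python3 -m jog '[[[-1,0,0,0,0],[-1,0,0,0,0],[-1,0,0,0.008,0],[-1,0,0,0.016,0],[-1,0,0,0.02,0]]]'
python3 -m jog '[[[-1,0,0,0.003,0],[-1,0,0,0.006,0],[-1,0,0,0.009,0],[-1,0,0,0.01,0],[-1,0,0,0.0105,0]]]'
```

```text
time: 6.45
tool_pos: [0.579, -0.0129, 0.0793]
tool_rot: [3.137, 0.001, -1.432]
contact_force: [-0.0, -0.3, -3.1]
opening: 0.0394
grip_force: 35.0
time: 6.87
tool_pos: [0.5804, -0.0121, 0.0607]
tool_rot: [3.141, -0.0, -1.431]
contact_force: [-0.3, -0.1, -4.2]
opening: 0.0394
grip_force: 35.0
time: 7.28
tool_pos: [0.5806, -0.0121, 0.0505]
tool_rot: [3.141, 0.0, -1.431]
contact_force: [0.0, 0.3, -4.0]
opening: 0.0396
grip_force: 35.0
```

```bash
python3 -m jog '[[[-1,0,0,0.0005,0],[-1,0,0,0.0005,0],[0.5,0,0,0.0005,0],[1,0,0,0.0005,0],[1,0,0,0.0005,0]]]' 
python3 -m jog '[[[1,0,0,0,0],[1,0,0,0,0],[1,0,0,0,0],[1,0,0,0,0],[1,0,0,0,0]]]'
python3 -m jog '[[[1,0,0,-0.01,0],[1,0,0,-0.035,0],[1,0,0,-0.07,0],[1,0,0,-0.1,0],[1,0,0,-0.13,0]]]' 
python3 -m jog '[[[1,0.03,0,0,0],[1,0.06,0,0,0],[1,0.065,0,0,0],[1,0.065,0,0,0],[1,0.065,0,0,0]]]'
python3 - <<'E'
from h import *
o,a=snap('wrist','w3.png');c=cam('wrist',o)
print(o['tool_pos'],o['tool_rot'],proj(c,[.5803,-.0135,.078]),proj(c,[.5803,-.0135,.034]),proj(c,[.598,-.1347,.074]))
E
```

```text
time: 7.7
tool_pos: [0.5811, -0.0122, 0.0508]
tool_rot: [-3.14, -0.001, -1.431]
contact_force: [-0.1, 0.2, 0.2]
opening: 0.0548
grip_force: 0.0
time: 8.12
tool_pos: [0.5807, -0.0121, 0.0502]
tool_rot: [-3.142, -0.0, -1.431]
contact_force: [0.4, -0.2, -0.3]
opening: 0.088
grip_force: 0.0
time: 8.53
tool_pos: [0.5806, -0.0121, 0.1826]
tool_rot: [-3.141, -0.0, -1.431]
contact_force: [-0.8, -0.1, -0.3]
opening: 0.0919
grip_force: 0.0
time: 8.95
tool_pos: [0.5894, -0.0763, 0.1803]
tool_rot: [3.141, 0.001, -1.432]
contact_force: [0.6, 0.5, 0.1]
opening: 0.0918
grip_force: 0.0
[ 0.58941457 -0.0763204   0.18034121] [ 3.14128507e+00  5.43240123e-04 -1.43221236e+00] [250.91325472 262.59442103] [250.9537735  241.07284481] [249.92051785 117.22186114]
```

View pics/w3.png

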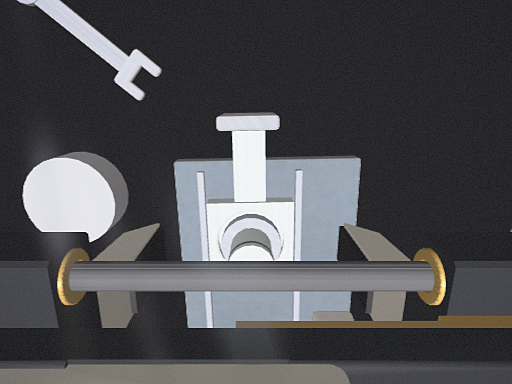

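The cell sits upright in the recess, and the handle is at (248,120). Next I'll push the tray from the handle's outer side.

```bash
python3 -m jog '[[[-1,0.03,0,0,0],[-1,0.06,0,0,0],[-1,0.085,0,0,0],[-1,0.0885,0,0,0],[-1,0.0885,0,0.01,0]]]' 20 >/dev/null
python3 -m jog '[[[-1,0,0,0.03,0],[-1,0,0,0.06,0],[-1,0,0,0.09,0],[-1,0,0,0.115,0],[-1,0,0,0.125,0]]]'
python3 -m jog '[[[-1,-0.004,0,0,0],[-1,-0.008,0,0,0],[-1,-0.011,0,0,0],[-1,-0.014,0,0,0],[-1,-0.018,0,0,0]]]'
python3 -m jog '[[[-1,-0.005,0,0,0],[-1,-0.012,0,0,0],[-1,-0.02,0,0,0],[-1,-0.029,0,0,0],[-1,-0.038,0,0,0]]]'
python3 -m jog '[[[-1,-0.01,0,0,0],[-1,-0.02,0,0,0],[-1,-0.03,0,0,0],[-1,-0.04,0,0,0],[-1,-0.05,0,0,0]]]'
```

```text
time: 9.83
tool_pos: [0.5994, -0.1609, 0.0407]
tool_rot: [3.135, 0.004, -1.429]
contact_force: [-0.8, -0.2, 0.1]
opening: 0.0298
grip_force: 0.0
time: 10.25
tool_pos: [0.6003, -0.1465, 0.047]
tool_rot: [-3.139, -0.002, -1.431]
contact_force: [-1.1, -3.0, 0.6]
opening: 0.001
grip_force: 1.2
time: 10.67
tool_pos: [0.5943, -0.1079, 0.0455]
tool_rot: [-3.141, -0.0, -1.431]
contact_force: [0.2, -3.3, 2.8]
opening: 0.0002
grip_force: 1.9
time: 11.08
tool_pos: [0.5866, -0.0579, 0.0449]
tool_rot: [3.14, 0.0, -1.431]
contact_force: [-1.4, -3.5, 1.7]
opening: 0.0004
grip_force: 2.0
```

```bash
python3 -m jog '[[[-1,-0.009,0,0,0],[-1,-0.017,0,0,0],[-1,-0.022,0,0,0],[-1,-0.025,0,0,0],[-1,-0.027,0,0,0]]]'
python3 -m jog '[[[-1,-0.002,0,0,0],[-1,-0.004,0,0,0],[-1,-0.006,0,0,0]]]'
python3 -m jog '[[[-1,-0.001,0,0,0],[-1,-0.002,0,0,0],[-1,-0.003,0,0,0]]]'
```

```text
time: 11.5
tool_pos: [0.5831, -0.0319, 0.0448]
tool_rot: [3.141, 0.0, -1.431]
contact_force: [-1.0, -2.9, -1.4]
opening: 0.0006
grip_force: 1.6
time: 11.75
tool_pos: [0.5826, -0.0266, 0.045]
tool_rot: [3.141, -0.0, -1.432]
contact_force: [-1.0, -3.4, -2.1]
opening: 0.0003
grip_force: 1.6
time: 12.0
tool_pos: [0.5822, -0.0235, 0.0451]
tool_rot: [3.142, -0.0, -1.431]
contact_force: [-0.7, -3.6, -0.2]
opening: 0.0004
grip_force: 1.5
```

```bash
for i in 1 2 3; do :; done; python3 -m jog '[[[-1,-0.001,0,0,0],[-1,-0.002,0,0,0],[-1,-0.002,0,0,0]]]' | sed -n '2p;4p'
python3 -m jog '[[[-1,-0.001,0,0,0],[-1,-0.002,0,0,0],[-1,-0.002,0,0,0]]]'| sed -n '2p;4p'
python3 -m jog '[[[-1,-0.001,0,0,0],[-1,-0.002,0,0,0],[-1,-0.002,0,0,0]]]'| sed -n '2p;4p'
```

```text
tool_pos: [0.582, -0.0213, 0.0452]
contact_force: [-1.5, -1.3, -0.8]
tool_pos: [0.5819, -0.0201, 0.0453]
contact_force: [-0.5, -6.3, -1.3]
tool_pos: [0.5819, -0.0201, 0.0453]
contact_force: [-0.2, -14.8, -3.8]
```

The tray is at its stop: position held at y = -0.0201 while the force rose. I'll back off and go above the wheel.

```bash
python3 -m jog '[[[-1,0.015,0,0,0],[-1,0.03,0,0,0],[-1,0.03,0,-0.03,0],[-1,0.03,0,-0.07,0],[-1,0.03,0,-0.11,0]]]' >/dev/null
python3 -m jog '[[[0,0,0,-0.041,0],[0,0,0,-0.08,0],[0,0,0,-0.12,0],[0,0,0,-0.16,0],[0,0,0,-0.205,0]]]' 
python3 -m jog '[[[0,-0.03,0.001,0,0],[0,-0.07,0.001,0,0],[0,-0.11,0.001,0,0],[0,-0.15,0.002,0,0],[0,-0.165,0.002,0,0]]]' 
python3 -m jog '[[[0,0,0,0,0],[0,0,0,0,0],[0,0,0,0,0]]]'
python3 - <<'E'
from h import *
o,a=snap('wrist','w4.png');c=cam('wrist',o)
_,s=snap('scene','s2.png')
print(o['tool_pos'],o['tool_rot'],o['qpos'],proj(c,[.5587,.0578,.276]),proj(c,[.561,.1128,.222]))
z=cv2.resize(s[120:260,200:310],None,fx=4,fy=4,interpolation=cv2.INTER_CUBIC)
w=np.zeros((560,800,3),np.uint8);w[:,:440]=z;w[:270,440:]=cv2.resize(a[:,:],(360,270));cv2.imwrite('pics/mix.png',w[:,:,::-1])
E
```

```text
time: 13.58
tool_pos: [0.5852, -0.0475, 0.3593]
tool_rot: [-3.141, 0.001, -1.431]
contact_force: [0.9, -0.1, 0.6]
opening: 0.0292
grip_force: 0.0
time: 14.0
tool_pos: [0.5597, 0.12, 0.3576]
tool_rot: [-3.14, 0.003, -1.428]
contact_force: [-0.3, 0.0, -0.5]
opening: 0.0456
grip_force: 0.0
time: 14.25
tool_pos: [0.561, 0.1149, 0.3569]
tool_rot: [-3.141, -0.0, -1.432]
contact_force: [-0.1, 0.8, -0.5]
opening: 0.0461
grip_force: 0.0
[0.56099962 0.11488529 0.35694938] [-3.14131290e+00 -1.83557639e-04 -1.43183689e+00] [ 6.82675629e-02  3.76118397e-01  1.14262054e+00 -1.63558281e-04
  1.62256169e+00  3.07089226e+00] [265.02548605 123.35664232] [250.97542867 179.96060034]
```

View pics/mix.png

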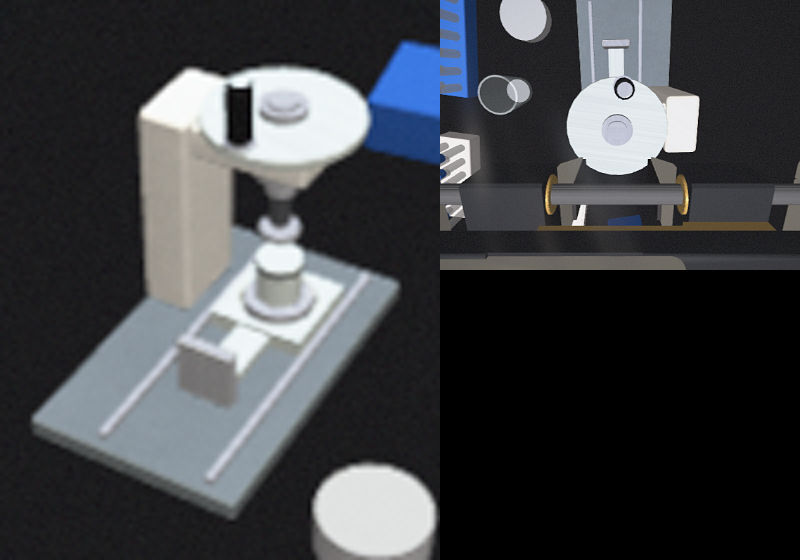

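View pics/w4.png

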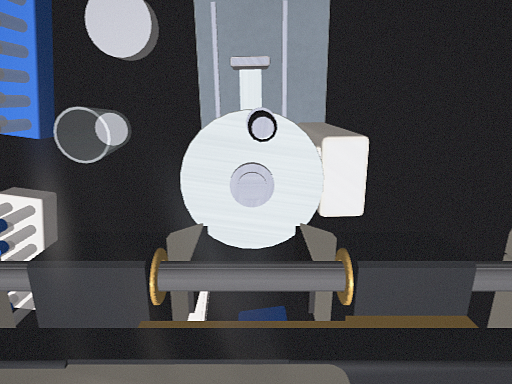

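The scene view shows the tray home and the cell centred under the foot with a clear gap. The wrist view has the wheel at (251.5,178) and the knob at about (262,125). Next I'll measure the knob and the gap.

```bash
python3 - <<'E'
from h import *
o=robot.observe();c=cam('wrist',o);g=cv2.imread('pics/w4.png',0)
m=np.zeros_like(g);m[100:160,240:290]=g[100:160,240:290]<90
n,l,s,ce=cv2.connectedComponentsWithStats(m)
for i in range(1,n):
  if s[i][4]>30:print(s[i],ce[i])
print(g[125,240:285]);print(g[100:150,262])
A=np.array([.5615,.1132])
for uv in((262.5,125),(262.5,127)):
  p=ray(c,uv,.276);print(p,np.linalg.norm(p[:2]-A))
for uv in((251.5,178),):print(ray(c,uv,.222))
t=cam('scene');print([(z,proj(t,[.5615,.1132,z]).round(1)) for z in(.024,.078,.09,.1,.11,.12,.13)])
s=cv2.imread('pics/s2.png',0);print(s[165:200,270])
E
```

```text
[248 110  29  32 292] [260.72945205 123.01027397]
[231 232 233 233 234 231 222 165  12  32  19  49 155 212 204 199 203 199
 197 199 198 199 201 196 196 194 197 197 204 203 202 206 203 175  11   8
  85 198 237 231 226 228 228 228 229]
[123 128 126 129 122 124 127 167 210 210  43   1  18  37  30  21  66 216
 202 199 196 197 200 197 198 201 199 201 199 199 200 198 197 199 197 197
 190 196 250 120   4  67 255 234 227 226 226 229 230 229]
[0.560266   0.05869215 0.276     ] 0.054521820715596844
[0.56006311 0.06005679 0.276     ] 0.05316263664444527
[0.5608171  0.11043378 0.222     ]
[(0.024, array([269.7, 196.4])), (0.078, array([270.1, 184.1])), (0.09, array([270.1, 181.3])), (0.1, array([270.2, 178.9])), (0.11, array([270.3, 176.5])), (0.12, array([270.4, 174.1])), (0.13, array([270.4, 171.6]))]
[146 125 130 133 115  61  61  61  62  62  62 106 179 210 192 149 213 244
 244 243 243 244 236 166 110 147 164 164 165 166 165 180 210 203 160]
```

```bash
python3 -m jog '[[[0,0,0,0,-0.12],[0,0,0,0,-0.24],[0,0,0,0,-0.36],[0,0,0,0,-0.48],[0,0,0,0,-0.6]]]' >/dev/null
python3 -m jog '[[[0,0,0,0,-0.12],[0,0,0,0,-0.24],[0,0,0,0,-0.36],[0,0,0,0,-0.48],[0,0,0,0,-0.6]]]' >/dev/null
python3 -m jog '[[[0,0,0,0,-0.12],[0,0,0,0,-0.232],[0,0,0,0,-0.232],[0,0,0,0,-0.232],[0,0,0,0,-0.232]]]'
python3 - <<'E'
import numpy as np
for k in range(6):
  t0=-91-60*k;t=np.radians(t0-12*np.arange(1,6));a=np.radians(t0)
  print(t0,[[-1,round(.055*(np.cos(x)-np.cos(a)),4),round(-.055*(np.sin(x)-np.sin(a)),4),0,0] for x in t])
E
```

```text
time: 15.6
tool_pos: [0.5608, 0.1152, 0.3568]
tool_rot: [3.141, 0.0, -0.004]
contact_force: [-0.3, -0.6, -0.7]
opening: 0.0459
grip_force: 0.0
-91 [[-1, np.float64(-0.0114), np.float64(-0.0014), 0, 0], [-1, np.float64(-0.0223), np.float64(-0.0051), 0, 0], [-1, np.float64(-0.0321), np.float64(-0.0111), 0, 0], [-1, np.float64(-0.0405), np.float64(-0.0189), 0, 0], [-1, np.float64(-0.0471), np.float64(-0.0283), 0, 0]]
-151 [[-1, np.float64(-0.0045), np.float64(-0.0106), 0, 0], [-1, np.float64(-0.0067), np.float64(-0.0219), 0, 0], [-1, np.float64(-0.0065), np.float64(-0.0334), 0, 0], [-1, np.float64(-0.0039), np.float64(-0.0446), 0, 0], [-1, np.float64(0.001), np.float64(-0.055), 0, 0]]
-211 [[-1, np.float64(0.0069), np.float64(-0.0092), 0, 0], [-1, np.float64(0.0156), np.float64(-0.0167), 0, 0], [-1, np.float64(0.0257), np.float64(-0.0223), 0, 0], [-1, np.float64(0.0366), np.float64(-0.0257), 0, 0], [-1, np.float64(0.0481), np.float64(-0.0267), 0, 0]]
-271 [[-1, np.float64(0.0114), np.float64(0.0014), 0, 0], [-1, np.float64(0.0223), np.float64(0.0051), 0, 0], [-1, np.float64(0.0321), np.float64(0.0111), 0, 0], [-1, np.float64(0.0405), np.float64(0.0189), 0, 0], [-1, np.float64(0.0471), np.float64(0.0283), 0, 0]]
-331 [[-1, np.float64(0.0045), np.float64(0.0106), 0, 0], [-1, np.float64(0.0067), np.float64(0.0219), 0, 0], [-1, np.float64(0.0065), np.float64(0.0334), 0, 0], [-1, np.float64(0.0039), np.float64(0.0446), 0, 0], [-1, np.float64(-0.001), np.float64(0.055), 0, 0]]
-391 [[-1, np.float64(-0.0069), np.float64(0.0092), 0, 0], [-1, np.float64(-0.0156), np.float64(0.0167), 0, 0], [-1, np.float64(-0.0257), np.float64(0.0223), 0, 0], [-1, np.float64(-0.0366), np.float64(0.0257), 0, 0], [-1, np.float64(-0.0481), np.float64(0.0267), 0, 0]]
```

```bash
python3 -m jog '[[[0,0,0.02,0,0],[0,0,0.045,0,0],[0,-0.001,0.057,0,0],[0,-0.001,0.057,0,0],[0,-0.001,0.057,0.03,0]]]' >/dev/null
python3 -m jog '[[[0,0,0,0.03,0],[0,0,0,0.06,0],[0,0,0,0.08,0],[0,0,0,0.086,0],[0,0,0,0.086,0]]]'
python3 -m jog '[[[-1,0,0,0,0],[-1,0,0,0,0],[-1,0,0,0,0],[-1,0,0,0,0],[-1,0,0,0,0]]]' 40
python3 -m jog '[[[-1,0,0,0,0],[-1,0,0,0,0]]]'
```

```text
time: 16.43
tool_pos: [0.559, 0.0595, 0.2395]
tool_rot: [-3.141, 0.003, 0.0]
contact_force: [-0.0, 0.9, 0.7]
opening: 0.0457
grip_force: 0.0
time: 16.85
tool_pos: [0.5602, 0.0602, 0.2422]
tool_rot: [-3.139, -0.003, 0.001]
contact_force: [0.6, 6.4, 3.3]
opening: 0.0212
grip_force: 40.0
time: 17.02
tool_pos: [0.5603, 0.0602, 0.2422]
tool_rot: [-3.139, -0.003, 0.001]
contact_force: [-0.0, 5.9, 3.4]
opening: 0.0215
grip_force: 40.0
```

```bash
python3 -m jog '[[[-1,0,-0.001,0,0],[-1,0,-0.002,0,0],[-1,0,-0.002,0,0]]]' | sed -n '2p;4p'
python3 -m jog '[[[-1,-0.0114,-0.0014,0,0],[-1,-0.0223,-0.0051,0,0],[-1,-0.0321,-0.0111,0,0],[-1,-0.0405,-0.0189,0,0],[-1,-0.0471,-0.0283,0,0]]]'
python3 -m jog '[[[-1,-0.0045,-0.0106,0,0],[-1,-0.0067,-0.0219,0,0],[-1,-0.0065,-0.0334,0,0],[-1,-0.0039,-0.0446,0,0],[-1,0.001,-0.055,0,0]]]'
```

```text
tool_pos: [0.5603, 0.0604, 0.2422]
contact_force: [-1.0, -0.9, 5.7]
time: 17.68
tool_pos: [0.5132, 0.0869, 0.2422]
tool_rot: [3.137, -0.003, -0.001]
contact_force: [2.5, -6.5, 4.7]
opening: 0.0211
grip_force: 40.0
time: 18.1
tool_pos: [0.5128, 0.1432, 0.2421]
tool_rot: [3.139, 0.0, 0.0]
contact_force: [-3.6, -7.4, 8.7]
opening: 0.0213
grip_force: 40.0
```

```bash
cat > tn.py <<'E'
from h import *
o=robot.observe();d=np.array(o['tool_pos'])[:2]-[.5605,.1154];t=np.arctan2(d[1],d[0]);f=o['contact_force']
print('t%.2f th%.1f r%.1f tan%.1f rad%.1f fz%.1f'%(o['time'],np.degrees(t),1e3*np.hypot(*d),-(f[0]*np.sin(t)-f[1]*np.cos(t)),f[0]*np.cos(t)+f[1]*np.sin(t),f[2]))
E
python3 -m jog '[[[-1,0.0069,-0.0092,0,0],[-1,0.0156,-0.0167,0,0],[-1,0.0257,-0.0223,0,0],[-1,0.0366,-0.0257,0,0],[-1,0.0481,-0.0267,0,0]]]' >/dev/null; python3 tn.py
python3 -m jog '[[[-1,0.0114,0.0014,0,0],[-1,0.0223,0.0051,0,0],[-1,0.0321,0.0111,0,0],[-1,0.0405,0.0189,0,0],[-1,0.0471,0.0283,0,0]]]' >/dev/null; python3 tn.py
python3 -m jog '[[[-1,0.0045,0.0106,0,0],[-1,0.0067,0.0219,0,0],[-1,0.0065,0.0334,0,0],[-1,0.0039,0.0446,0,0],[-1,-0.001,0.055,0,0]]]' >/dev/null; python3 tn.py
```

```text
t18.52 th89.5 r55.1 tan6.8 rad-5.9 fz10.4
t18.93 th30.4 r54.9 tan6.7 rad-8.1 fz10.7
t19.35 th-28.9 r54.9 tan7.4 rad-3.6 fz5.4
```

```bash
python3 -m jog '[[[-1,-0.0035,0.0046,0,0],[-1,-0.0069,0.0092,0,0],[-1,-0.0069,0.0092,0,0]]]' >/dev/null; python3 tn.py
python3 -m jog '[[[-1,-0.0044,0.0038,0,0],[-1,-0.0087,0.0075,0,0],[-1,-0.0087,0.0075,0,0]]]' >/dev/null; python3 tn.py
python3 -m jog '[[[-1,-0.005,0.0028,0,0],[-1,-0.0101,0.0056,0,0],[-1,-0.0101,0.0056,0,0]]]' >/dev/null; python3 tn.py
python3 -m jog '[[[-1,-0.0055,0.0017,0,0],[-1,-0.0109,0.0034,0,0],[-1,-0.0109,0.0034,0,0]]]' >/dev/null; python3 tn.py
python3 -m jog '[[[-1,-0.0057,0.0005,0,0],[-1,-0.0115,0.001,0,0],[-1,-0.0115,0.001,0,0]]]' >/dev/null; python3 tn.py
```

```text
t19.60 th-42.4 r54.9 tan0.9 rad-2.0 fz6.0
t19.85 th-54.0 r54.9 tan1.3 rad-0.3 fz5.0
t20.10 th-66.1 r54.9 tan1.8 rad-0.5 fz5.8
t20.35 th-78.0 r55.0 tan1.8 rad-0.1 fz6.6
t20.60 th-90.0 r55.0 tan0.8 rad0.5 fz5.8
```

Force must be read while moving, so I'll drop the hold row.

```bash
python3 -m jog '[[[-1,-0.0057,-0.0004,0,0],[-1,-0.0114,-0.0014,0,0]]]' >/dev/null; python3 tn.py
python3 -m jog '[[[-1,-0.0055,-0.0016,0,0],[-1,-0.0109,-0.0037,0,0]]]' >/dev/null; python3 tn.py
python3 -m jog '[[[-1,-0.005,-0.0027,0,0],[-1,-0.0098,-0.006,0,0]]]' >/dev/null; python3 tn.py
python3 -m jog '[[[-1,-0.0044,-0.0036,0,0],[-1,-0.0084,-0.0078,0,0]]]' >/dev/null; python3 tn.py
python3 -m jog '[[[-1,-0.0035,-0.0044,0,0],[-1,-0.0066,-0.0094,0,0]]]' >/dev/null; python3 tn.py
```

```text
t20.77 th-100.4 r55.1 tan7.4 rad0.7 fz5.9
t20.93 th-112.6 r55.1 tan7.1 rad2.3 fz4.7
t21.10 th-124.3 r55.2 tan10.6 rad2.6 fz5.3
t21.27 th-135.8 r55.2 tan9.9 rad4.9 fz6.8
t21.43 th-147.9 r55.2 tan11.3 rad5.1 fz8.1
```

The tangential force steps from 7 to 10 N at about θ = -118°. A quarter turn more ends at about -208°.

```bash
python3 -m jog '[[[-1,-0.0045,-0.0106,0,0],[-1,-0.0067,-0.0219,0,0],[-1,-0.0065,-0.0334,0,0],[-1,-0.0039,-0.0446,0,0]]]' >/dev/null; python3 tn.py
python3 -m jog '[[[-1,0.0017,-0.0045,0,0],[-1,0.0039,-0.0087,0,0]]]' >/dev/null; python3 tn.py
python3 -m jog '[[[-1,0.0039,-0.0,0,0],[-1,0,0,0,0]]]' 2>&1 | head -0; python3 tn.py
```

```text
t21.77 th163.4 r55.2 tan13.0 rad1.9 fz11.1
t21.93 th152.9 r55.2 tan12.8 rad3.4 fz13.7
t22.10 th150.8 r55.3 tan-1.6 rad-4.8 fz5.5
```

The extra turn is about 91° past contact. Now I'll release and retreat straight up.

```bash
python3 -m jog '[[[0,0,0,0,0],[0,0,0,0,0],[0,0,0,0,0],[0,0,0,0,0],[0,0,0,0,0]]]' | sed -n '4,5p'
python3 -m jog '[[[0,0,0,-0.02,0],[0,0,0,-0.05,0],[0,0,0,-0.08,0],[0,0,0,-0.1,0],[0,0,0,-0.12,0]]]'|sed -n '2,4p'
python3 -m jog '[[[0,-0.04,0,0,0],[0,-0.08,0,0,0],[0,-0.09,0,0,0],[0,-0.09,0,0,0],[0,-0.09,0,0,0]]]'|sed -n '2,4p'
python3 - <<'E'
from h import *
_,s=snap('scene','s3.png');_,b=snap('top','t3.png')
w=np.zeros((560,800,3),np.uint8);w[:,:440]=cv2.resize(s[120:260,200:310],(440,560),interpolation=cv2.INTER_CUBIC);w[:270,440:]=cv2.resize(b[150:285,180:360],(360,270));cv2.imwrite('pics/mix3.png',w[:,:,::-1])
E
```

```text
contact_force: [0.3, 0.6, 0.2]
opening: 0.0453
tool_pos: [0.5126, 0.1424, 0.3623]
tool_rot: [3.142, -0.001, 0.001]
contact_force: [0.7, -0.1, 0.9]
tool_pos: [0.4229, 0.1424, 0.3613]
tool_rot: [3.142, -0.002, 0.001]
contact_force: [0.9, 0.5, -0.0]
```

View pics/mix3.png

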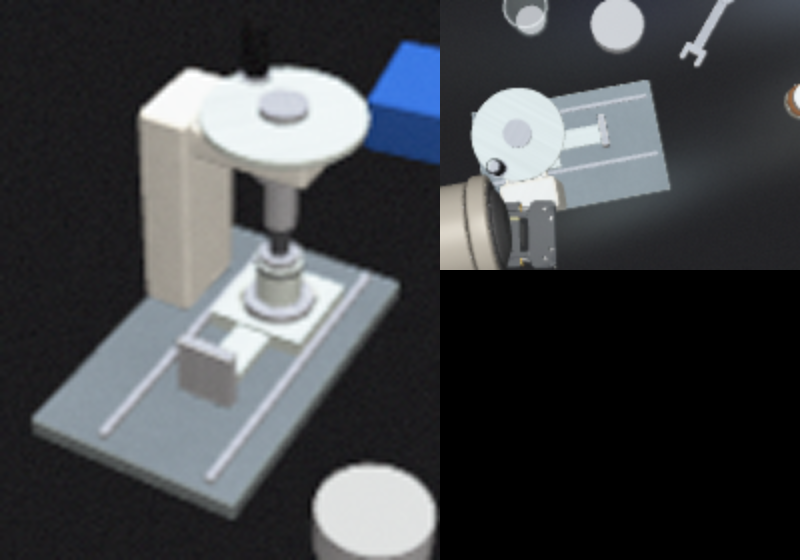

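The foot sits on the cell's top, the tray is home, and the gripper is clear of everything.

```bash
python3 -c "from cell import robot;print(robot.hand_in())"
```

```text
the job is handed in; nothing more can be done
None
```

I handed in the job: the cell is upright in the tray's recess, the tray is fully home, and the handwheel was wound about 91° past the contact I felt (placed to within about 6°), then released, with nothing else on the bench touched.

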